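Lock the test cell into the meter

ROBOT

A 7-joint arm with a two-finger parallel gripper is mounted at the origin on the work surface. World frame = base frame: x ahead of the robot, y to its left, z up, the work surface at z = 0. Lengths are in m, angles in rad, forces in N, time in s.
With the tool pointing down it reaches from about 0.375 to 0.925 m from the base axis. Payload 3.1 kg.
Tool frame: the origin (TCP) lies at the very end of the fingers, on their centre line; the grasp point (between the pads) lies 19 mm behind it; z points along the fingers, y is the direction in which the jaws open and shut (so a half turn about z gives the same grasp; the last joint's range is limited). The gripper opens to 85 mm and grips with 20 to 120 N. Pads are 22 mm wide; open, the fingers measure 114 mm over their backs; the gripper's body (76 mm by 85 mm) begins 54 mm behind the grasp point. The pads swing forward as they close: fully open they stand 13 mm farther back than shut.
Start: joints at [1.06, 0.383, 0.044, 1.598, -0.018, 1.161, -0.05], TCP at [0.261, -0.595, 0.231] pointing down, gripper open.
Joint ranges: [-2.61, 2.61], [-0.41, 2.15], [-1.48, 1.57], [0, 2.5], [-1.57, 4.71], [0.05, 1.97], [-2.85, 2.85]. Speed limits (rad/s): [2.79, 2.79, 3.14, 3.14, 3.14, 3.14, 3.14].

INTERFACE

Orientations are given as a unit quaternion [w, x, y, z].
In Python, from station import ctrl gives the robot as it stands. The module is installed in compiled form; this text tells all that it offers.
- The arm moves only by the tool step_arm, never from a script. Its argument "steps" is text: rows parted by semicolons, each of 7 numbers parted by spaces: the turn, a rotation vector about the tool's x, y, z in rad, then the shift along the tool's x, y, z in mm, then the finger opening in mm, from 0 to 85.4. In form: wx wy wz dx dy dz gripper; .... A call has exactly 10 rows; each row shifts and turns the commanded pose from where the row before left it, along the tool's axes as they then stand; what a row does not reach is not made up. A row lasts 1/12 s, in which the tool goes at most 41.7 mm and 7.16 degrees, less where a joint would pass 70% of its speed; a pose out of reach is approached as far as the arm can. A call is refused whole if a number of a shift passes 41.7 or a number of a turn 0.125, either way. A call with a gripper value outside its range is refused whole. The fingers move at their own pace and stop on an object; "squeeze" is the grip in N (left out, the last holds). Time passes only in rows, so rows that do not move let the fingers close, or fill a call up. It gives the time, the measured TCP pose, the force and the opening at its end, in the units of the state.
- ctrl.sense(): the state, without advancing time (a new reading comes with each control period).
- ctrl.camera(name): name is "scene" or "top" or "wrist"; returns a dict with "frame" (420x560x3 uint8, red, green, blue), "range_z" (420x560 float32, m along the optical axis (not along the pixel's ray), 0 where there is no reading), "K" (3x3 intrinsics, pixels), "xyz" and "attitude" of the camera in the world. Camera axes: x right, y down, z forward; pixel columns grow to the right and rows downward; lengths in m; the calibration is good to about 2 mm. A picture is of the moment at which its call begins.
- ctrl.hand_in(): hands the job in, once; it reports no verdict.
The state is a dict: "clock": time; "joints": joint angles; "qd": joint speeds; "joint_torque": joint torques, N m; "position": TCP position; "tcp_rot": TCP orientation; "contact_force": force on the tool from outside, world axes, zero at the start; "moment": the same for the moment, N m; "gripper_width": finger opening in m.
Only numpy, scipy, OpenCV 4.12 (cv2) and the standard library are available. Lean on these libraries where they do the work, as an engineer would, in place of code of your own. Each camera call takes 0.05 s, during which the arm holds its last target.

TASK

Take the nickel test cell by the bar across its top, set it down in the round socket of the cream meter with its two side pins in the two open notches, and twist it clockwise (seen from above) until the ramps have cammed it down tight and the pins are home against their stops. Let go and leave it locked, without disturbing the other things on the counter.

Things in the scene. Friction and masses are not known exactly. Their poses are not given: they have to be found in the camera images.
- cell: Loose nickel test cell, 0.3 kg: open cup 70 mm across, 60 mm tall, with a straight bar over its mouth. Origin: centre of its underside, z up, x along the bar. Two round bayonet pins, 8 mm thick, stick out along +x and -x, in line with the bar, their axis 14 mm up (tops at 18 mm), to 47 mm from the cell's axis. Half a turn makes no difference.
- cell_bar (a point): Centre of the cell's bar handle, 87 mm above the cell's underside on its axis. The bar is 73 mm long (cell's x), 12 mm thick (y), 22 mm tall, from 76 to 98 mm up; open space below it down to the cup's rim at 60 mm.
- meter: Cream grain meter, fixed; place and yaw vary. Origin: on the socket's axis, at counter level; z up. Deck 220 mm (x) by 330 mm (y), top at 60 mm; console 116 mm tall over y = +95 to +245 mm, with a large black knob up to 146 mm. The nickel socket ring on the deck has inner radius 38, outer radius 56 mm, top 96 to 101 mm up; it guides the cell with 3 mm clearance.
- socket (a point): On the socket's axis at the seat plate's free height, 72 mm above the counter: the cell's underside centre rests here before twisting. Axes as the meter's. Bar along the meter's x to enter. At the stop the bar has turned 72 degrees (1.26 rad) clockwise from above; past 60 degrees it stays locked when released.
- notch (a point): Mid-mouth of the notch on the meter's -x side, 45 mm from the axis, 96 mm up; its twin lies on +x. Each is open from above, 22 degrees either side of the meter's x, with a low outer sill. Elsewhere the ring is closed and pins rest on top, over 14 mm too high. Clockwise of each notch a ramped overhang begins.
- ramp (a point): On the ramp clockwise of the +x notch, 45 mm from the axis, 40 degrees clockwise of the meter's x; its twin is half a turn round. The overhang's underside is 21.5 mm above the free seat plate at the notch, falls to 14.5 mm at 60 degrees, then is level to the stop: twisting draws the cell down about 3.5 mm.
- seat (a joint): Spring-loaded seat plate (69 mm disc) in the socket: how far it is pressed down in m, 0 free, about 0.0035 with the cell locked, 0.008 at most. It carries the cell's weight without sinking, yields from about 5 N in all and stiffens by 1.2 N per mm. Twisting takes roughly 0.3 to 0.5 N m.
- funnel: Green plastic funnel, mouth down, 88 mm across, 95 mm tall; origin under its centre. Bystander.
- cups: Two plain steel pour cups stacked as one, 76 mm across, 87 mm tall, no handle; origin under the centre. Bystander.
- tare: Aluminium tare block 70 x 55 x 45 mm; origin under its centre. Bystander.
- jar: Amber sample jar 64 mm across, 85 mm tall; origin under its centre. Bystander.
- brush: Brush lying on the counter, 200 mm long. Bystander.
- scoop: Small scoop lying on the counter, 170 mm long. Bystander.

How it is judged:
By the outcome, as a careful person would: the job done as asked, in the order asked, and still so for the second after the job is handed in, with the robot touching nothing.
It also fails if it takes over 43 s, if anything falls off the work surface, if the arm or the gripper's body presses on something with over 40 N, if the wrist force passes 120 N, or if a joint passes its speed limit or range.

## Working session

There is one attempt and no reset: what is moved stays moved. The work goes in short steps, Python scripts to look and compute and a tool call to move; the robot and the scene stay as the last step left them, time stands still between calls to the robot, and variables do not carry over. Pictures are saved under pics/ and viewed, and the job is handed in when it is done.

Besides the shell and the picture viewer there is one more tool, called after "Emit:" as a command line: name --argument value ..., lists and objects as JSON in quotes. step_arm: Moves the arm, as the interface text tells. Its arguments: {"type":"object","properties":{"steps":{"type":"string"},"squeeze":{"type":"number"}},"required":["steps"]}

```bash
mkdir -p pics; cat > h.py <<'E'
import numpy as np, cv2
from station import ctrl
from scipy.spatial.transform import Rotation as R
def rot(q): return R.from_quat([q[1],q[2],q[3],q[0]])
def cam(n):
    c=ctrl.camera(n)
    att=np.array(c["attitude"])
    Rm=att if att.shape==(3,3) else rot(att).as_matrix()
    K=np.array(c["K"]);z=c["range_z"];h,w=z.shape
    u,v=np.meshgrid(np.arange(w),np.arange(h))
    P=np.stack([(u-K[0,2])/K[0,0]*z,(v-K[1,2])/K[1,1]*z,z],-1)@Rm.T+np.array(c["xyz"])
    P[z==0]=np.nan
    return c,P
def save(n,f): cv2.imwrite("pics/"+n+".png",cv2.cvtColor(f,cv2.COLOR_RGB2BGR))
E
python3 - <<'E'
from h import *
for n in ["scene","top"]:
    c,P=cam(n); save(n+"0",c["frame"]); np.savez(n+"0.npz",P=P,f=c["frame"]); print(n,c["xyz"],c["attitude"])
print(ctrl.sense())
E
```

```text
scene [ 1.17665059 -0.43314473  0.63109918] [-0.37479505  0.7517453   0.49089714 -0.23114427]
top [ 0.38050918 -0.08726265  0.98848211] [-0.05644226  0.71319681 -0.69528328  0.06888941]
{'clock': 0.1, 'joints': array([ 1.0602061 ,  0.38377521,  0.04381998,  1.59942889, -0.01792008,
        1.16118995, -0.04989985]), 'qd': array([-0.00052007, -0.00195747,  0.00015306, -0.00355208,  0.00239434,
       -0.00036023, -0.00086091]), 'joint_torque': array([ 2.83409805e-03, -4.34727824e+01,  1.02944400e+00, -2.50454825e+01,
        1.09025554e-02,  5.42436392e-03,  2.79325747e-05]), 'position': array([ 0.26042746, -0.59461046,  0.22999277]), 'tcp_rot': array([-1.16750849e-03,  9.78766382e-01,  2.04975408e-01, -2.96921216e-04]), 'contact_force': array([-0.28835811,  0.2787998 ,  0.10919496]), 'moment': array([-0.02318921, -0.01565629,  0.05682344]), 'gripper_width': 0.08559880897334042}
```

View pics/scene0.png

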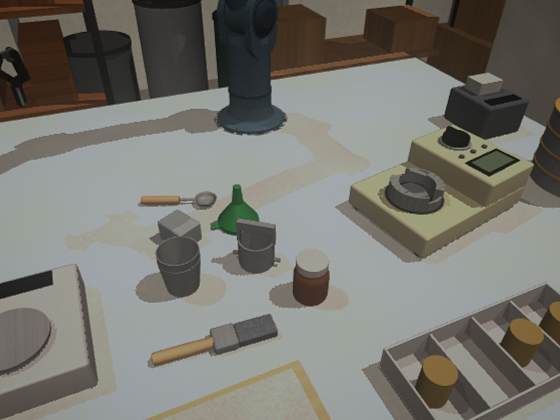

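View pics/top0.png

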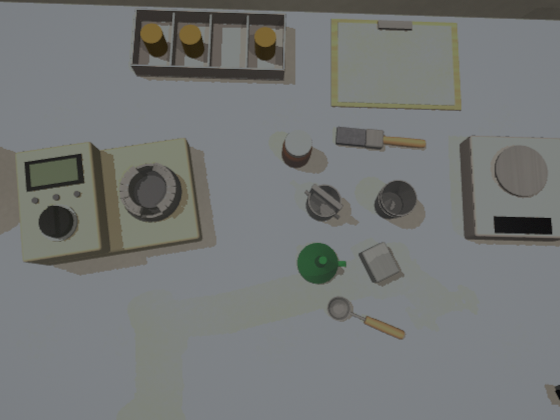

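```bash
python3 - <<'E'
from h import *
for n in ["top","scene"]:
    d=np.load(n+"0.npz");P=d["P"];f=d["f"]
    if n=="top":
        print("px",[P[v,u].round(3) for u,v in [(325,202),(150,190),(60,220),(317,262),(298,140),(396,200),(380,262),(375,138)]])
        cc=P[202,325,:2]; mm=P[190,150,:2]
    # bar
    m=(np.hypot(P[...,0]-cc[0],P[...,1]-cc[1])<0.055)&(P[...,2]>0.088)&(P[...,2]<0.112)
    q=P[m]; 
    r=cv2.minAreaRect((q[:,:2]*1000).astype(np.float32)); print(n,"bar",len(q),r,q.mean(0),np.median(q[:,2]))
    # refine: rectangle center; pins
    # ring
    m=(np.hypot(P[...,0]-mm[0],P[...,1]-mm[1])<0.08)&(P[...,2]>0.088)&(P[...,2]<0.108)
    q=P[m]
    A=np.c_[2*q[:,:2],np.ones(len(q))];s=np.linalg.lstsq(A,(q[:,:2]**2).sum(1),rcond=None)[0]
    print("ringfit",len(q),s[:2],np.sqrt(s[2]+s[0]**2+s[1]**2),q[:,2].mean())
    # deck
    m=(np.hypot(P[...,0]-mm[0],P[...,1]-mm[1])<0.25)&(abs(P[...,2]-0.06)<0.006)
    q=P[m];print("deck",cv2.minAreaRect((q[:,:2]*1000).astype(np.float32)))
    m=(np.hypot(P[...,0]-mm[0],P[...,1]-mm[1])<0.35)&(abs(P[...,2]-0.116)<0.006)
    q=P[m];print("cons",cv2.minAreaRect((q[:,:2]*1000).astype(np.float32)),q.mean(0))
E
```

```text
px [array([ 0.583, -0.216,  0.005]), array([0.584, 0.15 , 0.074]), array([0.508, 0.297, 0.137]), array([ 0.445, -0.19 ,  0.088]), array([ 0.696, -0.15 ,  0.084]), array([ 0.589, -0.37 ,  0.018]), array([ 0.451, -0.325,  0.046]), array([ 0.727, -0.325,  0.023])]
top bar 246 ((574.9600219726562, -206.96945190429688), (72.40457916259766, 12.52054500579834), 52.18650817871094) [ 0.57438217 -0.20644542  0.09727131] 0.09778392032202948
ringfit 1080 [0.58110999 0.15057155] 0.047801691082755726 0.09603074916787484
deck ((569.1004638671875, 216.46484375), (219.9994354248047, 302.9017333984375), 10.761944770812988)
cons ((550.0629272460938, 317.3294982910156), (220.5603485107422, 150.25799560546875), 10.95987606048584) [0.55094019 0.31538714 0.11702205]
scene bar 331 ((577.8383178710938, -208.29440307617188), (72.93363952636719, 15.376924514770508), 54.052947998046875) [ 0.58035198 -0.20841969  0.09604861] 0.097625646526737
ringfit 840 [0.58565269 0.14794375] 0.04820840981389571 0.09587767435027669
deck ((572.3942260742188, 217.89454650878906), (219.9152374267578, 311.0023498535156), 10.422913551330566)
cons ((553.57568359375, 315.3335266113281), (220.4105987548828, 153.99769592285156), 9.828961372375488) [0.57654993 0.30612752 0.11787083]
```

```bash
python3 - <<'E'
from h import *
d=np.load("top0.npz");f=d["f"]
a=cv2.resize(f[130:260,90:210],None,fx=5,fy=5,interpolation=cv2.INTER_CUBIC)[:600,:600]
save("sock",a)
a=cv2.resize(f[150:250,275:375],None,fx=6,fy=6,interpolation=cv2.INTER_CUBIC)
save("cell",a)
E
```

```text
(no output)
```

View pics/sock.png

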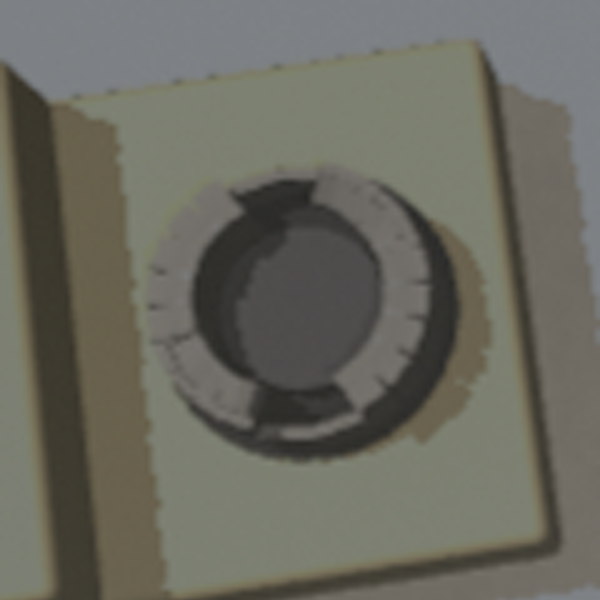

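View pics/cell.png

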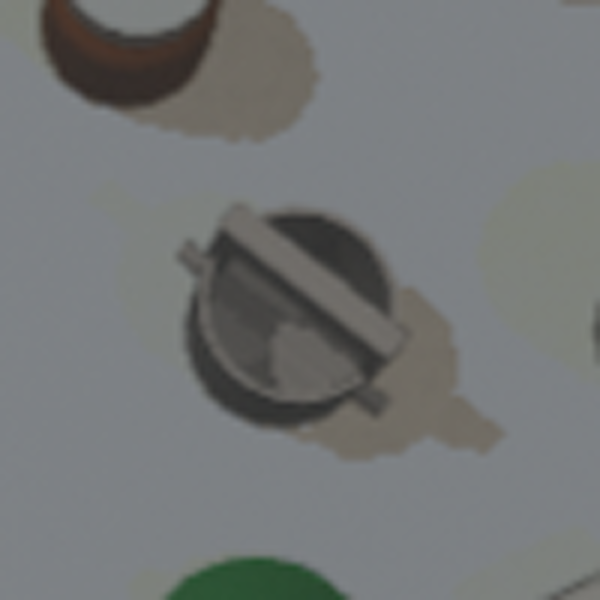

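```bash
cat >> h.py <<'E'
def plan(x,y,z,yaw=None):
    s=ctrl.sense();r=rot(s["tcp_rot"]);M=r.as_matrix()
    cy=np.degrees(np.arctan2(M[1,0],M[0,0]))
    d=M.T@(np.array([x,y,z])-s["position"])*1000
    print("t",round(s["clock"],2),"pos",s["position"].round(4),"yaw",round(cy,2),"tilt z",M[:,2].round(3),"w",round(s["gripper_width"],4))
    print("j",np.round(s["joints"],3),"F",s["contact_force"].round(1),"M",s["moment"].round(2))
    print("tool shift mm",d.round(1), "rows@40",np.linalg.norm(d)/40)
    if yaw is not None:
        T=R.from_euler('z',yaw,degrees=True)*R.from_euler('x',180,degrees=True)
        w=(r.inv()*T).as_rotvec(); T2=R.from_euler('z',yaw+180,degrees=True)*R.from_euler('x',180,degrees=True)
        print("rotvec",w.round(4),"or flipped",(r.inv()*T2).as_rotvec().round(4))
        print("shift after that rot", (T.as_matrix().T@(np.array([x,y,z])-s["position"])*1000).round(1))
E
python3 -c "
from h import *
plan(.577,-.2075,.2,53)"
```

```text
t 0.1 pos [ 0.2604 -0.5946  0.23  ] yaw 23.66 tilt z [-0.001  0.002 -1.   ] w 0.0856
j [ 1.06   0.384  0.044  1.599 -0.018  1.161 -0.05 ] F [-0.3  0.3  0.1] M [-0.02 -0.02  0.06]
tool shift mm [ 445.3 -227.5   30.5] rows@40 12.524282579770667
rotvec [-2.400e-03 -5.000e-04 -5.121e-01] or flipped [-7.0000e-04  3.2000e-03  2.6294e+00]
shift after that rot [499.7  19.9  30. ]
```

Emit:
step_arm --steps "0 0 0 30 -15 2 85; 0 0 0 30 -15 2 85; 0 0 0 30 -15 2 85; 0 0 0 30 -15 2 85; 0 0 0 30 -15 2 85; 0 0 0 30 -15 2 85; 0 0 0 30 -15 2 85; 0 0 0 30 -15 2 85; 0 0 0 30 -15 2 85; 0 0 0 30 -15 2 85"

```text
clock: 0.93
position: [0.4758, -0.336, 0.2107]
tcp_rot: [-0.0, 0.979, 0.205, -0.0]
contact_force: [0.4, -0.7, -0.5]
gripper_width: 0.0852
```

Emit:
step_arm --steps "0 0 0 29 -15 2 85; 0 0 0 29 -15 2 85; 0 0 0 29 -15 2 85; 0 0 0 29 -16 2 85; 0 0 0 29 -16 2 85; 0 0 -0.102 0 0 0 85; 0 0 -0.102 0 0 0 85; 0 0 -0.102 0 0 0 85; 0 0 -0.102 0 0 0 85; 0 0 -0.102 0 0 0 85"

```text
clock: 1.77
position: [0.5768, -0.2087, 0.2005]
tcp_rot: [-0.001, 0.894, 0.448, -0.001]
contact_force: [0.1, 0.0, 0.5]
gripper_width: 0.0848
```

```bash
python3 -c "
from h import *
c,P=cam('wrist');save('w1',c['frame']);np.savez('w1.npz',P=P)
print(c['xyz'])
plan(.577,-.2075,.2,53)
m=(np.hypot(P[...,0]-.577,P[...,1]+.2075)<0.055)&(P[...,2]>0.088)&(P[...,2]<0.108)
q=P[m];print(len(q),cv2.minAreaRect((q[:,:2]*1000).astype(np.float32)),np.median(q,0))
"
```

```text
[ 0.6250261  -0.14288668  0.34361417]
t 1.82 pos [ 0.5768 -0.2088  0.2005] yaw 53.35 tilt z [-0.001  0.    -1.   ] w 0.0852
j [ 0.51   0.361 -0.283  1.706  0.111  1.092 -0.446] F [-0.6  0.9 -0.2] M [ 0.04  0.05 -0.02]
tool shift mm [ 1.2 -0.6  0.5] rows@40 0.03524044636494693
rotvec [-0.0014  0.0005  0.0061] or flipped [-8.0000e-04 -2.3000e-03 -3.1355e+00]
shift after that rot [ 1.2 -0.6  0.5]
1141 ((576.8260498046875, -207.09478759765625), (72.41302490234375, 11.850964546203613), 52.829864501953125) [ 0.57864921 -0.20396224  0.09842013]
```

View pics/w1.png

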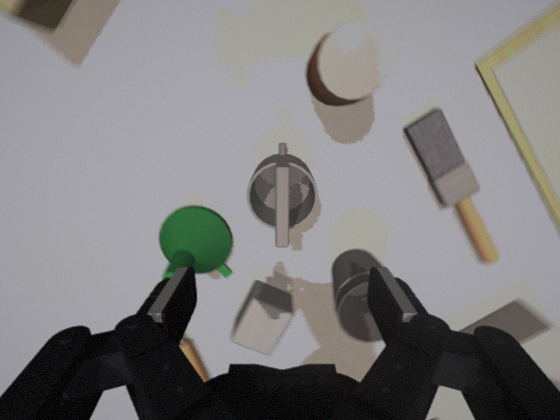

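Emit:
step_arm --steps "0 0 0.009 1.3 -1 15 85; 0 0 0 0 0 20 85; 0 0 0 0 0 20 85; 0 0 0 0 0 20 85; 0 0 0 0 0 20 85; 0 0 0 0 0 15 85; 0 0 0 0 0 12 85; 0 0 0 0 0 10 85; 0 0 0 0 0 0 85; 0 0 0 0 0 0 85"

```text
clock: 2.65
position: [0.5771, -0.2072, 0.069]
tcp_rot: [-0.0, 0.898, 0.441, -0.0]
contact_force: [0.1, -0.8, 0.5]
gripper_width: 0.0846
```

```bash
python3 -c "
from h import *
plan(.5768,-.2071,.068,52.8)
c,P=cam('scene');save('s2',c['frame'])
"
```

```text
t 2.65 pos [ 0.5771 -0.2072  0.069 ] yaw 52.33 tilt z [-0.001  0.    -1.   ] w 0.0846
j [ 0.483  0.516 -0.257  1.793  0.167  0.855 -0.508] F [ 0.1 -0.8  0.5] M [ 0.01 -0.02  0.  ]
tool shift mm [-0.1 -0.3  1. ] rows@40 0.0257818500202829
rotvec [-0.0007  0.0002 -0.0082] or flipped [3.0000e-04 1.2000e-03 3.1334e+00]
shift after that rot [-0.1 -0.3  1. ]
```

View pics/s2.png

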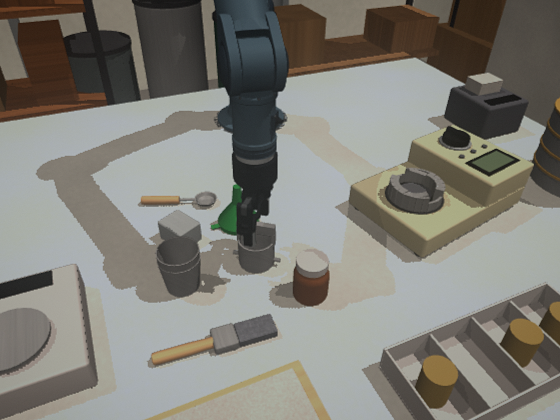

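Emit:
step_arm --steps "0 0 -0.008 0 0 1 60; 0 0 0 0 0 0 40; 0 0 0 0 0 0 25; 0 0 0 0 0 0 15; 0 0 0 0 0 0 5; 0 0 0 0 0 0 5; 0 0 0 0 0 0 5; 0 0 0 0 0 0 5; 0 0 0 0 0 0 5; 0 0 0 0 0 0 5" --squeeze 80

```text
clock: 3.53
position: [0.5779, -0.2074, 0.0687]
tcp_rot: [0.0, 0.896, 0.445, 0.0]
contact_force: [0.5, -0.1, 2.1]
gripper_width: 0.0108
```

```bash
python3 -c "
from h import *
plan(.5768,-.2071,.068,52.8)
"
```

```text
t 3.53 pos [ 0.5779 -0.2074  0.0687] yaw 52.82 tilt z [ 0.001 -0.    -1.   ] w 0.0108
j [ 0.485  0.517 -0.258  1.793  0.168  0.853 -0.501] F [ 0.5 -0.1  2.1] M [-0.06 -0.12 -0.01]
tool shift mm [-0.4 -1.   0.7] rows@40 0.032531926937134595
rotvec [ 0.001  -0.0004  0.0003] or flipped [ 7.0000e-04  1.6000e-03 -3.1413e+00]
shift after that rot [-0.4 -1.   0.7]
```

Emit:
step_arm --steps "0 0 0 0 0 -8 5; 0 0 0 0 0 -16 5; 0 0 0 0 0 -20 5; 0 0 0 0 0 -20 5; 0 0 0 0 0 -20 5; 0 0 0 0 0 -20 5; 0 0 0 0 0 -20 5; 0 0 0 0 0 -16 5; 0 0 0 0 0 -10 5; 0 0 0 0 0 0 5"

```text
clock: 4.37
position: [0.5783, -0.2076, 0.2206]
tcp_rot: [0.001, 0.896, 0.445, 0.001]
contact_force: [0.9, 0.0, -2.1]
gripper_width: 0.0108
```

```bash
python3 -c "
from h import *
plan(.583,.149,.2187,190.6)
c,P=cam('wrist');save('w3',c['frame'])
"
```

```text
t 4.37 pos [ 0.5783 -0.2076  0.2206] yaw 52.81 tilt z [ 0.003 -0.001 -1.   ] w 0.0108
j [ 0.51   0.341 -0.285  1.688  0.105  1.123 -0.454] F [ 0.9  0.  -2.1] M [-0.09 -0.05 -0.01]
tool shift mm [ 286.9 -211.8    1.4] rows@40 8.915721501066093
rotvec [ 0.0028  0.0037 -2.4048] or flipped [ 0.0029 -0.0023  0.7368]
shift after that rot [-70.2 349.6   1.9]
```

View pics/w3.png

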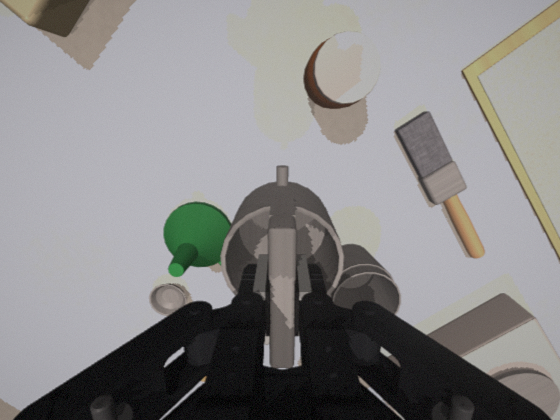

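Emit:
step_arm --steps "0 0 -0.06 12 -9 0 5; 0 0 0 22 -16 0 5; 0 0 0 25 -20 0 5; 0 0 0 25 -20 0 5; 0 0 0 25 -20 0 5; 0 0 0 25 -20 0 5; 0 0 0 25 -20 0 5; 0 0 0 25 -20 0 5; 0 0 0 25 -20 0 5; 0 0 0 25 -20 0 5"

```text
clock: 5.25
position: [0.5524, 0.0911, 0.2161]
tcp_rot: [-0.001, 0.882, 0.471, -0.002]
contact_force: [1.1, 0.6, -1.8]
gripper_width: 0.0104
```

```bash
python3 -c "
from h import *
plan(.583,.149,.2187,190.6)
"
```

```text
t 5.25 pos [0.5524 0.0911 0.2161] yaw 56.25 tilt z [-0.004 -0.001 -1.   ] w 0.0104
j [ 0.161  0.267 -0.459  1.811  0.131  1.098 -0.933] F [ 1.1  0.6 -1.8] M [ 0.   -0.08  0.01]
tool shift mm [65.1 -6.7 -2.8] rows@40 1.6387571586702907
rotvec [-4.8000e-03 -2.1000e-03 -2.3448e+00] or flipped [-0.0017  0.0039  0.7968]
shift after that rot [-40.8  51.3  -2.6]
```

Emit:
step_arm --steps "0 0 0 20 -2 -1 5; 0 0 0 20 -2 -1 5; 0 0 0 15 -2 -1 5; 0 0 0 10 -1 0 5; 0 0 -0.1 0 0 0 5; 0 0 -0.12 0 0 0 5; 0 0 -0.12 0 0 0 5; 0 0 -0.12 0 0 0 5; 0 0 -0.12 0 0 0 5; 0 0 -0.12 0 0 0 5"

```text
clock: 6.08
position: [0.5842, 0.1464, 0.22]
tcp_rot: [-0.0, 0.665, 0.747, -0.001]
contact_force: [-0.3, -1.0, -2.7]
gripper_width: 0.0105
```

Emit:
step_arm --steps "0 0 -0.12 0 0 0 5; 0 0 -0.12 0 0 0 5; 0 0 -0.12 0 0 0 5; 0 0 -0.12 0 0 0 5; 0 0 -0.12 0 0 0 5; 0 0 -0.12 0 0 0 5; 0 0 -0.12 0 0 0 5; 0 0 -0.12 0 0 0 5; 0 0 -0.12 0 0 0 5; 0 0 -0.12 0 0 0 5"

```text
clock: 6.92
position: [0.5843, 0.1462, 0.22]
tcp_rot: [-0.001, 0.128, 0.992, -0.001]
contact_force: [0.7, 0.8, -2.9]
gripper_width: 0.0109
```

```bash
python3 -c "
from h import *
plan(.583,.149,.2187,190.6)
"
```

```text
t 6.92 pos [0.5843 0.1462 0.22  ] yaw 165.33 tilt z [-0.002 -0.001 -1.   ] w 0.0109
j [ 0.324  0.42  -0.799  1.695  0.323  1.168  0.753] F [ 0.7  0.8 -2.9] M [-0.06 -0.05  0.02]
tool shift mm [2.  2.4 1.3] rows@40 0.08365711644603678
rotvec [-0.0015 -0.0023 -0.441 ] or flipped [-3.1000e-03  2.0000e-03  2.7006e+00]
shift after that rot [0.8 3.  1.3]
```

Emit:
step_arm --steps "0 0 -0.11 0 0 0 5; 0 0 -0.11 0 0 0 5; 0 0 -0.11 0 0 0 5; 0 0 -0.11 0 0 0 5; 0 0 0 1 3 0 5; 0 0 0 0 0 0 5; 0 0 0 0 0 0 5; 0 0 0 0 0 0 5; 0 0 0 0 0 0 5; 0 0 0 0 0 0 5"

```text
clock: 7.75
position: [0.5832, 0.1507, 0.2213]
tcp_rot: [0.0, -0.09, 0.996, -0.0]
contact_force: [-0.5, 0.6, -3.2]
gripper_width: 0.0109
```

```bash
python3 -c "
from h import *
plan(.583,.149,.2187,190.6)
for n in ['wrist','top','scene']:
    c,P=cam(n);save(n+'4',c['frame']);np.savez(n+'4.npz',P=P,f=c['frame'])
    d=np.hypot(P[...,0]-.583,P[...,1]-.149)
    m=(d<.07)&(P[...,2]>.086)&(P[...,2]<.106);q=P[m]
    print(n,'ring',len(q), q.mean(0) if len(q) else 0)
    for lo,hi in [(.205,.217),(.225,.26)]:
        m=(d<.055)&(P[...,2]>lo)&(P[...,2]<hi);q=P[m]
        if len(q)>20: print(lo,len(q),cv2.minAreaRect((q[:,:2]*1000).astype(np.float32)),q.mean(0))
"
```

```text
t 7.75 pos [0.5832 0.1507 0.2213] yaw -169.72 tilt z [ 0. -0. -1.] w 0.0109
j [ 0.378  0.445 -0.885  1.693  0.369  1.181  1.148] F [-0.5  0.6 -3.2] M [ 0.01  0.03 -0.02]
tool shift mm [ 0.5 -1.6  2.6] rows@40 0.07746948761925862
rotvec [-0.0003  0.     -0.0056] or flipped [1.000e-04 4.000e-04 3.136e+00]
shift after that rot [ 0.5 -1.6  2.6]
wrist ring 3100 [0.56340028 0.14678486 0.09624967]
0.205 1902 ((575.5404052734375, 150.2113037109375), (57.138580322265625, 69.33113098144531), 10.320422172546387) [0.57136575 0.14936239 0.21157245]
0.225 6346 ((582.0570068359375, 153.45169067382812), (72.31983947753906, 36.435428619384766), 27.54924774169922) [0.5757509  0.15029086 0.24867844]
top ring 535 [0.5868343  0.11393927 0.09585272]
0.205 96 ((573.9461669921875, 125.44281005859375), (13.790033340454102, 53.501895904541016), 70.28702545166016) [0.57168038 0.12420357 0.21107776]
0.225 82 ((571.4027099609375, 137.6156005859375), (15.509461402893066, 18.652891159057617), 27.486909866333008) [0.57311414 0.13938284 0.24258875]
scene ring 903 [0.5902076  0.14601571 0.09533046]
0.205 271 ((584.8859252929688, 148.26031494140625), (66.01676177978516, 70.27973937988281), 69.12689971923828) [0.59198968 0.13883171 0.21035535]
0.225 539 ((585.8633422851562, 148.359375), (71.46642303466797, 37.09501647949219), 34.94229507446289) [0.59285185 0.14556549 0.2433098 ]
```

View pics/wrist4.png

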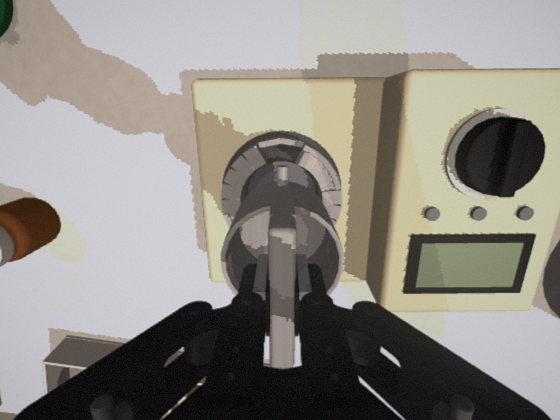

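View pics/scene4.png

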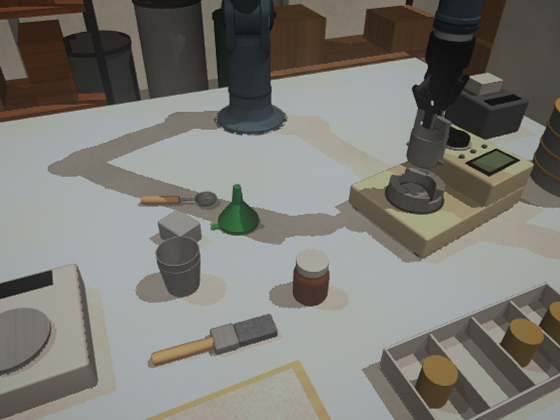

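View pics/top4.png

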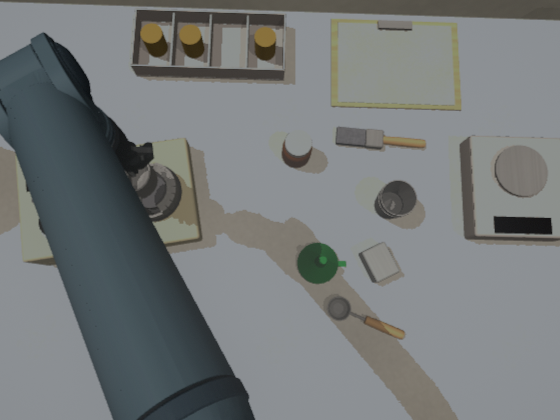

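```bash
cat > ring.py <<'E'
from h import *
from scipy.optimize import least_squares
def edge_fit(q,c0,rin,rout,nb=48):
    c=np.array(c0)
    for it in range(6):
        d=q[:,:2]-c;r=np.hypot(*d.T);a=np.arctan2(d[:,1],d[:,0])
        k=((a+np.pi)/(2*np.pi)*nb).astype(int)%nb
        E=[]
        for i in range(nb):
            m=k==i
            if m.sum()<6: continue
            if rout: 
                j=np.where(m)[0][np.argsort(r[m])[-2]]
                E.append((*q[j,:2],rout))
            if rin:
                j=np.where(m)[0][np.argsort(r[m])[1]]
                E.append((*q[j,:2],rin))
        E=np.array(E)
        f=least_squares(lambda x:np.hypot(E[:,0]-x[0],E[:,1]-x[1])-E[:,2],c,loss='soft_l1',f_scale=.001)
        c=f.x
    return c.round(4),len(E),np.median(abs(f.fun)).round(4)
if __name__=="__main__":
    for n in ["top0","scene0","wrist4","scene4"]:
        P=np.load(n+".npz")["P"]
        d=np.hypot(P[...,0]-.583,P[...,1]-.149)
        q=P[(d<.066)&(P[...,2]>.0935)&(P[...,2]<.105)]
        print(n,"both",edge_fit(q,(.583,.149),.038,.056),"out",edge_fit(q,(.583,.149),None,.056),"in",edge_fit(q,(.583,.149),.038,None))
    for n in ["wrist4","scene4"]:
        P=np.load(n+".npz")["P"]
        d=np.hypot(P[...,0]-.583,P[...,1]-.149)
        q=P[(d<.045)&(P[...,2]>.2085)&(P[...,2]<.216)]
        print(n,"rim out",edge_fit(q,(.583,.149),None,.035))
E
python3 ring.py
```

```text
top0 both (array([0.5815, 0.1511]), 76, np.float64(0.0009)) out (array([0.5817, 0.1511]), 38, np.float64(0.0008)) in (array([0.5814, 0.1511]), 38, np.float64(0.0011))
scene0 both (array([0.5841, 0.15  ]), 76, np.float64(0.0011)) out (array([0.5844, 0.15  ]), 38, np.float64(0.0009)) in (array([0.5838, 0.1498]), 38, np.float64(0.0009))
wrist4 both (array([0.5828, 0.1506]), 52, np.float64(0.0002)) out (array([0.5829, 0.1507]), 26, np.float64(0.0001)) in (array([0.5826, 0.1506]), 26, np.float64(0.0002))
scene4 both (array([0.5842, 0.15  ]), 76, np.float64(0.001)) out (array([0.5844, 0.15  ]), 38, np.float64(0.0008)) in (array([0.5837, 0.15  ]), 38, np.float64(0.0014))
wrist4 rim out (array([0.5834, 0.1516]), 35, np.float64(0.0004))
scene4 rim out (array([0.5848, 0.1514]), 16, np.float64(0.0003))
```

Emit:
step_arm --steps "0 0 0 0.8 -1 6 5; 0 0 0 0 0 10 5; 0 0 0 0 0 12 5; 0 0 0 0 0 10 5; 0 0 0 0 0 8 5; 0 0 0 0 0 6 5; 0 0 0 0 0 6 5; 0 0 0 0 0 6 5; 0 0 0 0 0 6 5; 0 0 0 0 0 0 5"

```text
clock: 8.73
position: [0.5817, 0.1493, 0.1498]
tcp_rot: [-0.001, -0.09, 0.996, -0.0]
contact_force: [-0.1, 0.2, -3.0]
gripper_width: 0.0105
```

```bash
python3 -c "
from h import *
plan(.5826,.1496,.1407,190.6)
c,P=cam('scene');save('s5',c['frame'][120:260,340:540].repeat(3,0).repeat(3,1))
c,P=cam('wrist');save('w5',c['frame'])
"
```

```text
t 8.73 pos [0.5817 0.1493 0.1498] yaw -169.67 tilt z [-0.002 -0.001 -1.   ] w 0.0105
j [ 0.344  0.52  -0.843  1.757  0.437  1.065  1.1  ] F [-0.1  0.2 -3. ] M [-0.05  0.04  0.01]
tool shift mm [-0.9  0.2  9.1] rows@40 0.22973333497220025
rotvec [-0.0001 -0.0022 -0.0047] or flipped [-3.5000e-03  2.0000e-04  3.1369e+00]
shift after that rot [-0.9  0.1  9.1]
```

View pics/s5.png

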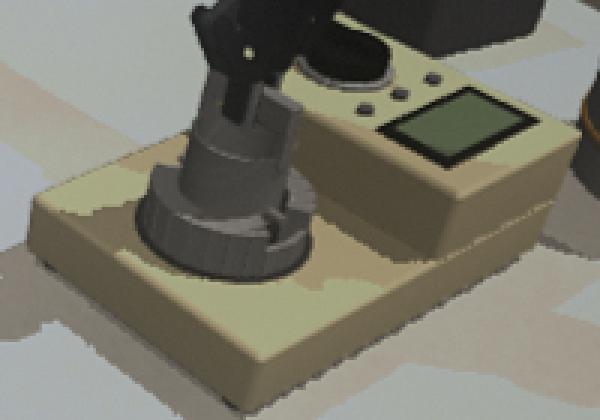

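View pics/w5.png

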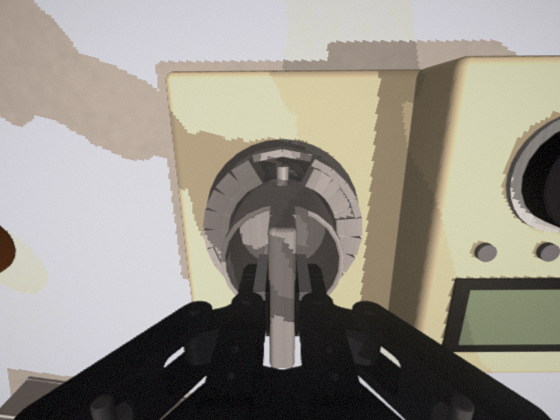

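Emit:
step_arm --steps "0 0 0 -0.9 0 2 5; 0 0 0 0 0 2 5; 0 0 0 0 0 2 5; 0 0 0 0 0 1.5 5; 0 0 0 0 0 1 5; 0 0 0 0 0 0.5 5; 0 0 0 0 0 0 5; 0 0 0 0 0 0 5; 0 0 0 0 0 0 5; 0 0 0 0 0 0 5"

```text
clock: 9.67
position: [0.5835, 0.1499, 0.1424]
tcp_rot: [0.0, -0.09, 0.996, 0.0]
contact_force: [-0.2, 0.1, -2.7]
gripper_width: 0.0108
```

```bash
python3 -c "
from h import *
plan(.5826,.1496,.1407,118.6)
c,P=cam('scene');save('s6',c['frame'][120:260,340:540].repeat(3,0).repeat(3,1));
d=np.hypot(P[...,0]-.583,P[...,1]-.149)
q=P[(d<.06)&(P[...,2]>.125)];print(np.percentile(q[:,2],[2,10,30,50]))
"
```

```text
t 9.67 pos [0.5835 0.1499 0.1424] yaw -169.67 tilt z [ 0.  0. -1.] w 0.0108
j [ 0.338  0.53  -0.837  1.76   0.447  1.052  1.093] F [-0.2  0.1 -2.7] M [0.02 0.01 0.03]
tool shift mm [ 0.9 -0.1  1.7] rows@40 0.04904652837828914
rotvec [2.0000e-04 2.0000e-04 1.2519e+00] or flipped [-2.0000e-04  2.0000e-04 -1.8897e+00]
shift after that rot [ 0.2 -0.9  1.7]
[0.13287523 0.17607629 0.27027475 0.33247458]
```

View pics/s6.png

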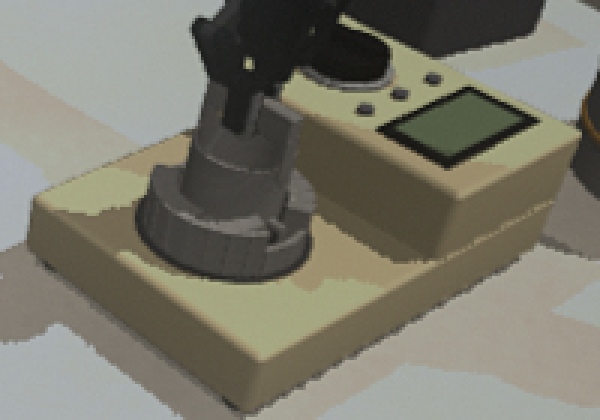

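Emit:
step_arm --steps "0 0 0 0.5 0 1 5; 0 0 0 0 0 1 5; 0 0 0 0 0 0.5 5; 0 0 0 0 0 0 5; 0 0 0 0 0 0 5; 0 0 0 0 0 0 5; 0 0 0 0 0 0 5; 0 0 0 0 0 0 5; 0 0 0 0 0 0 5; 0 0 0 0 0 0 5"

```text
clock: 10.55
position: [0.583, 0.1498, 0.14]
tcp_rot: [0.0, -0.09, 0.996, 0.0]
contact_force: [-1.6, -0.6, 2.5]
gripper_width: 0.0107
```

```bash
python3 -c "
from h import *
plan(.5826,.1497,.1407,118.6)
"
```

```text
t 10.55 pos [0.583  0.1498 0.14  ] yaw -169.67 tilt z [ 0.  0. -1.] w 0.0107
j [ 0.337  0.533 -0.835  1.763  0.45   1.048  1.091] F [-1.6 -0.6  2.5] M [-0.19  0.41 -0.01]
tool shift mm [ 0.4 -0.  -0.7] rows@40 0.021358609070545924
rotvec [2.0000e-04 3.0000e-04 1.2518e+00] or flipped [-3.0000e-04  3.0000e-04 -1.8898e+00]
shift after that rot [ 0.1 -0.4 -0.7]
```

Emit:
step_arm --steps "0 0 0.06 0 0 0 5; 0 0 0.06 0 0 0 5; 0 0 0.06 0 0 0 5; 0 0 0.06 0 0 0 5; 0 0 0.06 0 0 0 5; 0 0 0.06 0 0 0 5; 0 0 0.06 0 0 0.2 5; 0 0 0.06 0 0 0.3 5; 0 0 0.06 0 0 0.3 5; 0 0 0 0 0 0 5"

```text
clock: 11.38
position: [0.5843, 0.15, 0.1398]
tcp_rot: [0.001, 0.179, 0.984, 0.001]
contact_force: [0.7, -1.3, 3.1]
gripper_width: 0.0109
```

```bash
python3 -c "
from h import *
plan(.5826,.1497,.1372,118.6)
"
```

```text
t 11.38 pos [0.5843 0.15   0.1398] yaw 159.32 tilt z [ 0.003  0.001 -1.   ] w 0.0109
j [ 0.257  0.495 -0.724  1.766  0.379  1.021  0.601] F [ 0.7 -1.3  3.1] M [-0.12 -0.04 -0.03]
tool shift mm [ 1.5 -0.8  2.6] rows@40 0.07701628402825056
rotvec [0.0025 0.002  0.7107] or flipped [-0.0025  0.0032 -2.4309]
shift after that rot [ 0.6 -1.6  2.6]
```

Emit:
step_arm --steps "0 0 0.05 0.6 -0.3 0.4 5; 0 0 0.05 0.5 -0.3 0.4 5; 0 0 0.05 0 0 0.4 5; 0 0 0.05 0 0 0.4 5; 0 0 0.05 0 0 0.4 5; 0 0 0.05 0 0 0.4 5; 0 0 0.05 0 0 0.3 5; 0 0 0.05 0 0 0.3 5; 0 0 0.05 0 0 0.3 5; 0 0 0 0 0 0 5"

```text
clock: 12.22
position: [0.5834, 0.1501, 0.1372]
tcp_rot: [0.002, 0.394, 0.919, 0.001]
contact_force: [-0.4, -0.3, 5.6]
gripper_width: 0.0107
```

```bash
python3 -c "
from h import *
plan(.5826,.1497,.1372,118.6)
"
```

```text
t 12.22 pos [0.5834 0.1501 0.1372] yaw 133.61 tilt z [ 0.004  0.001 -1.   ] w 0.0107
j [ 0.189  0.471 -0.634  1.773  0.326  1.     0.191] F [-0.4 -0.3  5.6] M [-0.14  0.19 -0.11]
tool shift mm [ 0.2 -0.9  0. ] rows@40 0.02232525235349152
rotvec [0.0036 0.0016 0.262 ] or flipped [-2.3000e-03  5.2000e-03 -2.8796e+00]
shift after that rot [-0.  -0.9  0. ]
```

Emit:
step_arm --steps "0 0 0.04 0 -0.4 0.3 5; 0 0 0.04 0 0 0.3 5; 0 0 0.04 0 0 0.2 5; 0 0 0.04 0 0 0 5; 0 0 0.03 0 0 0 5; 0 0 0.03 0 0 0 5; 0 0 0.03 0 0 0 5; 0 0 0.02 0 0 0 5; 0 0 0 0 0 0 5; 0 0 0 0 0 0 5"

```text
clock: 13.05
position: [0.5834, 0.15, 0.1367]
tcp_rot: [0.002, 0.511, 0.86, 0.001]
contact_force: [0.1, -1.4, 6.8]
gripper_width: 0.011
```

```bash
python3 -c "
from h import *
plan(.5826,.1497,.1372,118.6)
"
```

```text
t 13.05 pos [0.5834 0.15   0.1367] yaw 118.52 tilt z [ 0.005 -0.    -1.   ] w 0.011
j [ 0.148  0.458 -0.582  1.777  0.297  0.99  -0.052] F [ 0.1 -1.4  6.8] M [-0.23  0.04  0.95]
tool shift mm [ 0.1 -0.9 -0.5] rows@40 0.025090653075085984
rotvec [ 0.0045  0.0026 -0.0013] or flipped [ 0.004  -0.0071  3.1402]
shift after that rot [ 0.1 -0.9 -0.5]
```

Emit:
step_arm --steps "0 0 0.02 0 0 0 5; 0 0 0.02 0 0 0 5; 0 0 0.02 0 0 0 5; 0 0 0 0 0 0 5; 0 0 0 0 0 0 5; 0 0 0 0 0 0 5; 0 0 0 0 0 0 5; 0 0 0 0 0 0 5; 0 0 0 0 0 0 5; 0 0 0 0 0 0 5"

```text
clock: 13.88
position: [0.5835, 0.1501, 0.1368]
tcp_rot: [0.003, 0.534, 0.845, 0.001]
contact_force: [0.9, -2.6, 6.6]
gripper_width: 0.011
```

```bash
python3 -c "
from h import *
plan(.5826,.1497,.1372,118.6)
c,P=cam('scene');save('s7',c['frame'][120:260,340:540].repeat(3,0).repeat(3,1))
"
```

```text
t 13.88 pos [0.5835 0.1501 0.1368] yaw 115.44 tilt z [ 0.006 -0.002 -1.   ] w 0.011
j [ 0.139  0.455 -0.571  1.777  0.293  0.989 -0.103] F [ 0.9 -2.6  6.6] M [-0.39  0.03  2.09]
tool shift mm [ 0.  -0.9 -0.4] rows@40 0.025768061136008824
rotvec [ 0.0046  0.0043 -0.0551] or flipped [ 0.0066 -0.0071  3.0865]
shift after that rot [ 0.1 -0.9 -0.4]
```

View pics/s7.png

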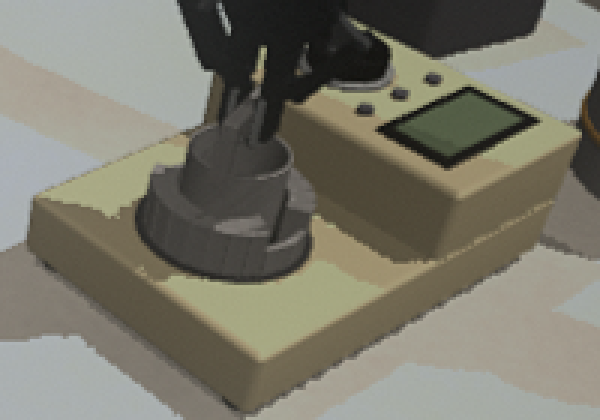

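Emit:
step_arm --steps "0 0 -0.015 0 0 0 5; 0 0 -0.015 0 0 0 5; 0 0 0 0 0 0 5; 0 0 0 0 0 0 5; 0 0 0 0 0 0 20; 0 0 0 0 0 0 40; 0 0 0 0 0 0 50; 0 0 0 0 0 0 50; 0 0 0 0 0 0 50; 0 0 0 0 0 0 50"

```text
clock: 14.77
position: [0.5812, 0.1491, 0.1345]
tcp_rot: [-0.0, 0.527, 0.85, -0.0]
contact_force: [0.3, 0.8, -0.5]
gripper_width: 0.0498
```

```bash
python3 -c "
from h import *
plan(.5826,.1497,.22,118.6)
"
```

```text
t 14.77 pos [0.5812 0.1491 0.1345] yaw 116.41 tilt z [-0.001  0.    -1.   ] w 0.0498
j [ 0.144  0.458 -0.574  1.78   0.291  0.99  -0.084] F [ 0.3  0.8 -0.5] M [-0.   -0.04  0.  ]
tool shift mm [ -0.1   1.5 -85.5] rows@40 2.138917327266448
rotvec [-0.0006 -0.0003 -0.0383] or flipped [-5.0000e-04  9.0000e-04  3.1033e+00]
shift after that rot [ -0.2   1.5 -85.5]
```

Released with no residual force. Retreat upward.

Emit:
step_arm --steps "0 0 0 0 0 -4 50; 0 0 0 0 0 -10 50; 0 0 0 0 0 -15 50; 0 0 0 0 0 -20 50; 0 0 0 0 0 -20 50; 0 0 0 0 0 -20 50; 0 0 0 0 0 -20 50; 0 0 0 0 0 -15 50; 0 0 0 0 0 -5 50; 0 0 0 0 0 0 50"

```text
clock: 15.6
position: [0.5826, 0.15, 0.2666]
tcp_rot: [0.002, 0.527, 0.85, 0.002]
contact_force: [0.1, 0.5, -0.3]
gripper_width: 0.0497
```

```bash
cat > chk.py <<'E'
from h import *
import sys
plan(.5826,.1497,.22,118.6)
t=sys.argv[1]
for n in ['wrist','scene']:
    c,P=cam(n);save(n+t,c['frame'])
    d=np.hypot(P[...,0]-.583,P[...,1]-.15)
    q=P[(d<.05)&(P[...,2]>.155)&(P[...,2]<.18)]
    if len(q)>20:
        zt=np.percentile(q[:,2],[50,80,95]); m=q[:,2]>zt[0]-.004
        r=cv2.minAreaRect((q[m][:,:2]*1000).astype(np.float32));print(n,len(q),zt,r)
E
python3 chk.py 8
```

```text
t 15.6 pos [0.5826 0.15   0.2666] yaw 116.42 tilt z [ 0.005  0.001 -1.   ] w 0.0497
j [ 0.185  0.323 -0.615  1.658  0.198  1.218 -0.013] F [ 0.1  0.5 -0.3] M [0.04 0.   0.02]
tool shift mm [-0.2 -0.4 46.6] rows@40 1.1660326387776696
rotvec [ 0.0047  0.0013 -0.038 ] or flipped [ 2.0000e-03 -7.4000e-03  3.1036e+00]
shift after that rot [-0.2 -0.2 46.6]
wrist 1148 [0.16714204 0.16773811 0.16834005] ((583.2361450195312, 150.06964111328125), (12.014678955078125, 72.71000671386719), 29.91963005065918)
scene 196 [0.16717324 0.16864037 0.16943381] ((584.453369140625, 149.1383514404297), (12.202402114868164, 76.86803436279297), 29.467369079589844)
```

View pics/wrist8.png

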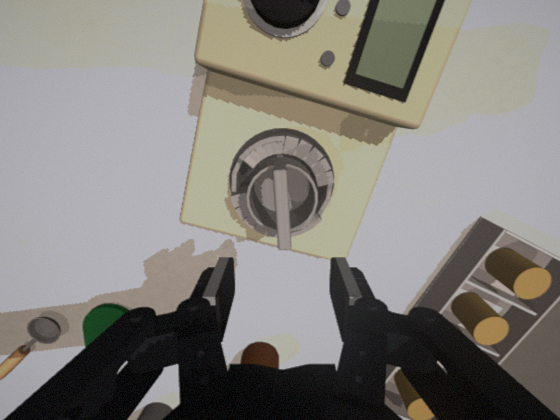

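View pics/scene8.png

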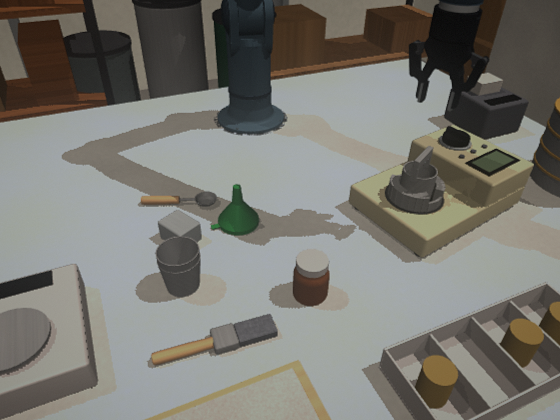

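```bash
python3 - <<'E'
from h import *
for n in ['wrist','top']:
    c,P=cam(n) if n=='wrist' else (None,np.load('top0.npz')['P'])
    # console front edge: top surface points at z~.116; fit lower-y boundary; deck front & side edges
    for name,zz,lo in [('cons',.116,None),('deck',.06,None)]:
        m=(abs(P[...,2]-zz)<.004)&(np.hypot(P[...,0]-.57,P[...,1]-.2)<.3)
        q=P[m][:,:2]; yaw=np.radians(10.7)
        ex=np.array([np.cos(yaw),np.sin(yaw)]);ey=np.array([-np.sin(yaw),np.cos(yaw)])
        a=(q-[.583,.15])@ex;b=(q-[.583,.15])@ey
        # min-b edge as function of a
        for (s,t,nm) in [(a,b,'front(min y)'),(b,-a,'right(max x)'),(b,a,'left(min x)')]:
            bins=np.arange(s.min(),s.max(),.004);X=[];Y=[]
            for l in bins:
                k=(s>=l)&(s<l+.004)
                if k.sum()>5: X.append(l+.002);Y.append(np.sort(t[k])[1])
            X=np.array(X);Y=np.array(Y);med=np.median(Y);k=abs(Y-med)<.004
            if k.sum()>8:
                p=np.polyfit(X[k],Y[k],1);sg={'front(min y)':1,'right(max x)':1,'left(min x)':-1}[nm]
                print(n,name,nm,k.sum(),len(X),'offset',round(p[1],4),'yaw',round(10.7+sg*np.degrees(p[0]),2),'res',np.std(Y[k]-np.polyval(p,X[k])).round(5))
    if n=='wrist':
        q=P[(np.hypot(P[...,0]-.583,P[...,1]-.15)<.04)&(P[...,2]>.162)&(P[...,2]<.172)][:,:2]
        l=cv2.fitLine((q*1000).astype(np.float32),cv2.DIST_L2,0,.01,.01).ravel();print('bar',np.degrees(np.arctan2(l[1],l[0]))%180)
E
```

```text
wrist cons front(min y) 38 55 offset 0.0969 yaw 10.81 res 0.00049
wrist cons right(max x) 28 42 offset -0.1071 yaw 10.54 res 0.00032
wrist deck front(min y) 45 55 offset -0.0814 yaw 10.87 res 0.00044
wrist deck right(max x) 44 45 offset -0.1075 yaw 10.65 res 0.00031
wrist deck left(min x) 45 45 offset -0.1084 yaw 10.77 res 0.00045
bar 119.93054
top cons front(min y) 55 55 offset 0.0979 yaw 10.83 res 0.00087
top cons right(max x) 37 38 offset -0.1051 yaw 10.62 res 0.00094
top cons left(min x) 37 38 offset -0.1076 yaw 11.25 res 0.00115
top deck front(min y) 54 55 offset -0.081 yaw 10.94 res 0.00082
top deck right(max x) 46 46 offset -0.1053 yaw 10.98 res 0.00094
top deck left(min x) 46 46 offset -0.109 yaw 10.79 res 0.00086
```

Emit:
step_arm --steps "0 0 -0.061 0 0 10 50; 0 0 0 0 0 20 50; 0 0 0 0 0 20 50; 0 0 0 0 0 20 50; 0 0 0 0 0 20 50; 0 0 0 0 0 15 50; 0 0 0 0 0 12 50; 0 0 0 0 0 10 50; 0 0 0 0 0 0 50; 0 0 0 0 0 0 50"

```text
clock: 16.58
position: [0.581, 0.1493, 0.1362]
tcp_rot: [-0.001, 0.501, 0.866, -0.0]
contact_force: [0.7, -0.5, -0.0]
gripper_width: 0.0499
```

```bash
python3 -c "
from h import *
plan(.5832,.1501,.1367,119.9)
"
```

```text
t 16.58 pos [0.581  0.1493 0.1362] yaw 119.92 tilt z [-0.001 -0.    -1.   ] w 0.0499
j [ 0.152  0.459 -0.585  1.778  0.295  0.995 -0.026] F [ 0.7 -0.5 -0. ] M [ 0.02 -0.    0.  ]
tool shift mm [-0.4  2.3 -0.5] rows@40 0.06049510181010712
rotvec [-0.0012 -0.0006  0.0003] or flipped [ 1.0000e-03 -1.9000e-03 -3.1413e+00]
shift after that rot [-0.4  2.3 -0.5]
```

Emit:
step_arm --steps "0 0 0 -0.4 2.3 -0.4 50; 0 0 0 0 0 0 35; 0 0 0 0 0 0 20; 0 0 0 0 0 0 5; 0 0 0 0 0 0 5; 0 0 0 0 0 0 5; 0 0 0 0 0 0 5; 0 0 0 0 0 0 5; 0 0 0 0 0 0 5; 0 0 0 0 0 0 5"

```text
clock: 17.42
position: [0.5838, 0.1501, 0.1383]
tcp_rot: [0.0, 0.501, 0.866, -0.0]
contact_force: [-1.4, -1.6, 6.0]
gripper_width: 0.0107
```

```bash
python3 -c "
from h import *
plan(.5832,.1501,.1367,119.9)
"
```

```text
t 17.42 pos [0.5838 0.1501 0.1383] yaw 119.93 tilt z [ 0.001 -0.    -1.   ] w 0.0107
j [ 0.15   0.46  -0.584  1.771  0.297  0.999 -0.026] F [-1.4 -1.6  6. ] M [-0.22  0.44  0.18]
tool shift mm [ 0.3 -0.5  1.6] rows@40 0.04208526337327056
rotvec [0.0004 0.0008 0.0004] or flipped [-1.2000e-03  7.0000e-04 -3.1411e+00]
shift after that rot [ 0.3 -0.5  1.6]
```

Emit:
step_arm --steps "0 0 0.01 0 0 0 5; 0 0 0.01 0 0 0 5; 0 0 0.01 0 0 0 5; 0 0 0.01 0 0 0 5; 0 0 0 0 0 0 5; 0 0 0 0 0 0 5; 0 0 0 0 0 0 5; 0 0 0 0 0 0 5; 0 0 0 0 0 0 5; 0 0 0 0 0 0 5"

```text
clock: 18.25
position: [0.5839, 0.1501, 0.1383]
tcp_rot: [0.001, 0.516, 0.857, -0.0]
contact_force: [-1.2, -2.6, 5.2]
gripper_width: 0.0107
```

```bash
python3 -c "
from h import *
plan(.5832,.1501,.1367,119.9)
c,P=cam('wrist')
q=P[(np.hypot(P[...,0]-.583,P[...,1]-.15)<.04)&(P[...,2]>.162)&(P[...,2]<.172)][:,:2]
print(len(q),cv2.minAreaRect((q*1000).astype(np.float32)))
l=cv2.fitLine((q*1000).astype(np.float32),cv2.DIST_L2,0,.01,.01).ravel();print('bar',np.degrees(np.arctan2(l[1],l[0]))%180)
save('w9',c['frame'])
"
```

```text
t 18.25 pos [0.5839 0.1501 0.1383] yaw 117.93 tilt z [ 0.001 -0.002 -1.   ] w 0.0107
j [ 0.144  0.458 -0.577  1.771  0.294  0.998 -0.059] F [-1.2 -2.6  5.2] M [-0.37  0.42  1.1 ]
tool shift mm [ 0.3 -0.6  1.6] rows@40 0.042538266736150486
rotvec [ 0.0004  0.0023 -0.0343] or flipped [ 3.6000e-03 -6.0000e-04  3.1073e+00]
shift after that rot [ 0.3 -0.6  1.6]
4361 ((581.5369873046875, 149.8885040283203), (36.40286636352539, 72.0750961303711), 11.131524085998535)
bar 119.36815
```

Emit:
step_arm --steps "0 0 -0.01 0 0 0 5; 0 0 -0.01 0 0 0 5; 0 0 -0.005 0 0 0 5; 0 0 0 0 0 0 5; 0 0 0 0 0 0 20; 0 0 0 0 0 0 35; 0 0 0 0 0 0 50; 0 0 0 0 0 0 50; 0 0 0 0 0 0 50; 0 0 0 0 0 0 50"

```text
clock: 19.13
position: [0.5835, 0.1501, 0.1371]
tcp_rot: [-0.0, 0.507, 0.862, -0.0]
contact_force: [0.9, 0.4, 0.6]
gripper_width: 0.0501
```

Emit:
step_arm --steps "0 0 0 0 0 -4 50; 0 0 0 0 0 -10 50; 0 0 0 0 0 -15 50; 0 0 0 0 0 -20 50; 0 0 0 0 0 -20 50; 0 0 0 0 0 -20 50; 0 0 0 0 0 -20 50; 0 0 0 0 0 -15 50; 0 0 0 0 0 -5 50; 0 0 0 0 0 0 50"

```text
clock: 19.97
position: [0.5848, 0.1508, 0.269]
tcp_rot: [0.002, 0.507, 0.862, 0.002]
contact_force: [-0.0, -0.4, -0.4]
gripper_width: 0.0498
```

```bash
python3 chk.py 10
```

```text
t 19.97 pos [0.5848 0.1508 0.269 ] yaw 119.06 tilt z [ 0.005  0.001 -1.   ] w 0.0498
j [ 0.188  0.327 -0.622  1.649  0.201  1.225  0.03 ] F [-0.  -0.4 -0.4] M [0.02 0.04 0.  ]
tool shift mm [ 0.2 -2.7 49. ] rows@40 1.2276701362055515
rotvec [0.0047 0.0014 0.008 ] or flipped [-2.2000e-03  7.3000e-03 -3.1336e+00]
shift after that rot [ 0.1 -2.5 49. ]
wrist 1146 [0.16714691 0.1677584  0.16837789] ((583.46337890625, 149.6865234375), (11.998635292053223, 73.18365478515625), 29.885379791259766)
scene 193 [0.16730394 0.16863922 0.1691092 ] ((584.9937744140625, 148.04388427734375), (12.62209415435791, 72.1870346069336), 29.519506454467773)
```

View pics/scene10.png

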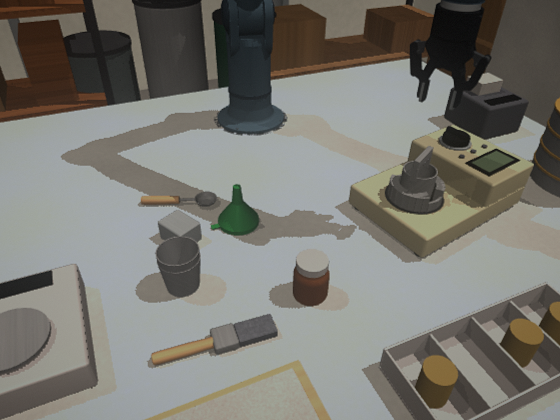

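The cell (at pixel 420,180) sits in the ring with the bar at 119.9°, unchanged by the second push. The gripper is clear and the bystanders haven't moved.

```bash
python3 -c "
from h import *
print(ctrl.hand_in())"
```

```text
the job is handed in; nothing more can be done
None
```

The test cell is locked in the meter's socket, and I handed the job in at about 20 s. I gripped it by its bar, set it down with the pins in the notches, twisted it clockwise to the stop and let go.

- **Height:** the bar top measured 167.1 mm, against 166.5 mm expected when locked. The wrist camera read the bar about 0.4 mm high earlier, so this agrees.
- **Rotation:** the bar measured about 71° clockwise from entry, against 72° at the stop. I regripped and pushed again: the torque rose straight away to 1.1 N m (2.1 N m on the first push). After release the bar was at the same angle, so I take the pins to be home and the 1° to be measurement error.
- **Surroundings:** the gripper was clear and reading no force. In the last scene picture, the other things on the counter were where they started.

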